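# Stand the ink jar on the braced slat of the display riser

## Task

One slat of the low display riser, the one with a brass screw plate at each end, is screwed to a crossbar hidden beneath it; the other slats give when pressed. With shut fingertips press down firmly on that braced slat for about half a second to feel that it holds, then set the blue ink jar gently down, upright, on the middle of it and let go. Leave the green and the white jar where they stand.

Things in the scene. Friction and masses are not known exactly. Their poses are not given: they have to be found in the camera images.
- slat_firm: Braced slat; origin at the middle of its top, 50 mm above the table. White, 186 mm (x) by 70 mm (y), z up. Only it has a brass plate (18 x 56 mm, 1 mm thick) at each end. One of four slats at 73 mm pitch, tops level, in a dark wood frame 226 x 316 x 48 mm, any of them. It yields 1 mm per 6 N, a plain slat 3 mm per N up to 18 mm. Press with 5-10 N; over 35 N or a dropped jar damages it (6 mm).
- ink_jar: The jar to move: blue, round, closed, brass-coloured lid; 52 mm across up to 66 mm height, then the 49 mm lid up to 85 mm; 0.3 to 0.5 kg. Origin at the centre of its underside, z up. Stands on the table left of the riser in a row with the other two jars, in any order; the row runs away from the robot, centres 80 mm or more apart, so grasp across the row (along y).
- green_jar: Bystander: same shape and size, green with a black lid. Origin at the centre of its underside.
- white_jar: Bystander: same shape and size, all white. Origin at the centre of its underside.
Mind the look-alikes: they are no part of the job. Of the things like the ink_jar, leave any that is orange or purple; of the rest the smaller one is meant.

How it is judged (in metres and radians):
On the way:
1. the fingertips press on the braced slat with more than 3 N for 0.2 s, before the jar stands on it (contact force between the fingers and slat_firm above 3 N and horizontal distance between ink_jar and slat_firm above 0.05 m), for 0.2 s.
At the end, for the whole second after the job is handed in: The blue jar stands upright (within 10 degrees), released and at rest on the braced slat, its centre within 20 mm of the slat's middle (horizontal distance between ink_jar and slat_firm below 0.02 m and z of ink_jar in the frame of slat_firm between -0.004 and 0.004 m and angle between ink_jar's own z axis and vertical below 0.18 rad and linear speed of ink_jar below 0.02 m/s); the robot touches nothing.
It fails at once if the braced slat is struck or overloaded: it sinks 6 mm (height (world z) of slat_firm below 0.044 m).
It fails at once if the blue jar is dropped on the slat: let go more than 20 mm above it (horizontal distance between ink_jar and slat_firm below 0.05 m and z of ink_jar in the frame of slat_firm above 0.02 m and contact force between the fingers and ink_jar below 0.05 N).
It fails at once if the green or white jar is moved by more than 20 mm or tipped by more than 17 degrees (distance of any of green_jar, white_jar from where it was at the start of the episode above 0.02 m or angle between any of green_jar, white_jar's own z axis and vertical above 0.3 rad).
It also fails if it takes over 58 s, if anything falls off the work surface, if the arm or the gripper's body presses on something with over 40 N, if the wrist force passes 120 N, or if a joint passes its speed limit or range.

## Robot

A 6-joint arm with a two-finger parallel gripper is mounted at the origin on the work surface. World frame = base frame: x ahead of the robot, y to its left, z up, the work surface at z = 0. Lengths are in mm, angles in rad, forces in N, time in s.
With the tool pointing down it reaches from about 250 to 725 mm from the base axis. Payload 4 kg.
Tool frame: the origin (TCP) lies midway between the tips of the shut fingers; the grasp point (between the pads) lies ctrl.grip_depth behind it (ctrl.grip_depth is the distance from the TCP to the grasp point, in mm); z points along the fingers, y is the line along which they close (so a half turn about z gives the same grasp; the last joint's range is limited). The gripper opens to 85 mm and grips with 20 to 120 N. Pads are 22 mm wide; open, the fingers measure 114 mm over their backs; the gripper's body (76 mm by 85 mm) begins 54 mm behind the grasp point. The pads swing forward as they close: fully open they stand 13 mm farther back than shut.
Start: joints at [-1.336, 0.241, 0.005, 1.335, 0, 1.571], TCP at [116.322, -486.28, 196.006] pointing down, gripper open.
Joint ranges: [-2.72, 2.72], [-1.05, 1.87], [-1.09, 1.28], [-1.99, 2.15], [-1.42, 1.44], [-3.14, 3.14]. Speed limits (rad/s): [2.79, 2.79, 3.14, 3.14, 3.14, 3.14].

## Interface

Orientations are given as a rotation vector (axis times angle).
In Python, from workcell import ctrl gives the robot as it stands.
- The arm moves only by the tool jog_arm, never from a script. Its argument "commands" is a list of rows, each a list of 7 numbers: the shift along the tool's x, y, z in cm, then the turn, a rotation vector about the tool's x, y, z in degrees, then the opening, from 0 (shut) to 1 (fully open). A call has 1 to 8 rows; each row shifts and turns the commanded pose from where the row before left it, along the tool's axes as they then stand; what a row does not reach is not made up. A row lasts 1/12 s, in which the tool goes at most 41.7 mm and 7.16 degrees, less where a joint would pass 70% of its speed; a pose out of reach is approached as far as the arm can. A call is refused whole if a number of a shift passes 4.17 or a number of a turn 7.16, either way. A call with a gripper value outside its range is refused whole. The fingers move at their own pace and stop on an object; "grip_force" is the grip in N (left out, the last holds). Time passes only in rows, so rows that do not move let the fingers close. It gives the time, the measured TCP pose, the force, the opening and the grip force at its end, in the units of the state.
- ctrl.get_obs(): the state, without advancing time (a new reading comes with each control period).
- ctrl.camera(name): name is "scene" or "top"; returns a dict with "image" (400x640x3 uint8, red, green, blue), "intrinsics" (3x3 intrinsics, pixels), "R" (3x3) and "t" (3): a world point X has camera coordinates R X + t. Camera axes: x right, y down, z forward; pixel columns grow to the right and rows downward; lengths in mm; the calibration is good to about 2 mm. A picture is of the moment at which its call begins. There is no depth.
- ctrl.finish_job(): hands the job in; it is judged then, once.
The state is a dict: "t": time; "q": joint angles; "dq": joint speeds; "effort": joint torques, N m; "eef_pos": TCP position; "tool_rot": TCP orientation; "force": force on the tool from outside, world axes, zero at the start; "ft_torque": the same for the moment, N m; "opening": finger opening in mm; "grasp_force": force on a finger pad.
Only numpy, scipy, OpenCV 4.12 (cv2) and the standard library are available. Lean on these libraries where they do the work, as an engineer would, in place of code of your own. Each camera call takes 0.05 s, during which the arm holds its last target. There are 200 camera calls.

## Working session

There is one attempt and no reset: what is moved stays moved. The work goes in short steps, Python scripts to look and compute and a tool call to move; the robot and the scene stay as the last step left them, time stands still between calls to the robot, and variables do not carry over. Pictures are saved under pics/ and viewed, at most 10 in all, crops included, and the job is handed in when it is done.

Besides the shell and the picture viewer there is one more tool, called after "Call:" by a JSON object that holds its "op" and its "data". jog_arm: Moves the arm, as the interface text tells. Its arguments: {"type":"object","properties":{"commands":{"type":"array"},"grip_force":{"type":"number"}},"required":["commands"]}

```bash
mkdir -p pics
cat > h.py <<'E'
import numpy as np, cv2
from workcell import ctrl
def snap(n,name):
    c=ctrl.camera(n); cv2.imwrite(f'pics/{name}.png',c['image'][:,:,::-1]); np.savez(f'pics/{name}.npz',**c); return c
def ray(c,u,v,z):
    K,R,t=[np.array(c[k],float) for k in('intrinsics','R','t')]
    o=-R.T@t; d=R.T@np.linalg.solve(K,[u,v,1.]); return o+d*(z-o[2])/d[2]
E
python3 - <<'E'
from h import *
for n in('top','scene'):
    c=snap(n,n+'1'); print(n,c['intrinsics'],c['R'],c['t'])
o=ctrl.get_obs(); print(o,ctrl.grip_depth)
E
```

```text
top [[362.86852925   0.         321.93550685]
 [  0.         362.86852925 202.47685166]
 [  0.           0.           1.        ]] [[-0.02641566 -0.99963344  0.00593235]
 [-0.99663135  0.02587448 -0.07782332]
 [ 0.07764129 -0.00796812 -0.99694952]] [ 97.77601377 563.81730588 891.12971155]
scene [[480.01870068   0.         318.36120881]
 [  0.         480.01870068 196.53159447]
 [  0.           0.           1.        ]] [[ 0.07333261  0.99728552  0.00662739]
 [ 0.87078301 -0.06078833 -0.48789521]
 [-0.48616796  0.04154965 -0.87287705]] [-148.32535025 -474.24361686 1512.83227296]
{'t': 0.1, 'q': array([-1.33600361e+00,  2.41355652e-01,  3.86398252e-03,  1.33521968e+00,
       -1.01833471e-05,  1.57079007e+00]), 'dq': array([ 0.00119794, -0.00159754,  0.00346221,  0.00032769,  0.00043886,
        0.0002831 ]), 'effort': array([ 3.15969291e-04, -3.73138261e+01,  2.53010023e+01,  1.08316244e-02,
       -5.19547677e-05,  3.24597842e-06]), 'eef_pos': array([ 116.16867703, -485.6605938 ,  195.19498219]), 'tool_rot': array([-3.11808020e+00, -3.67752116e-01,  3.67985195e-04]), 'force': array([ 0.60339584, -0.80563408, -0.04590793]), 'ft_torque': array([-0.0151511 ,  0.00677872, -0.03543613]), 'grasp_force': 0.0, 'opening': 85.48863331844133} 18.700000000000003
```

View pics/top1.png

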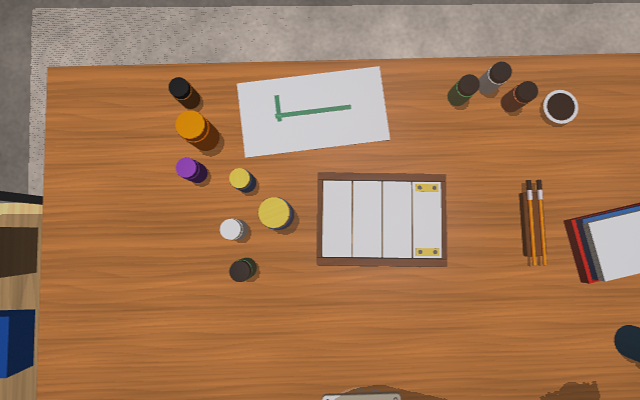

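View pics/scene1.png

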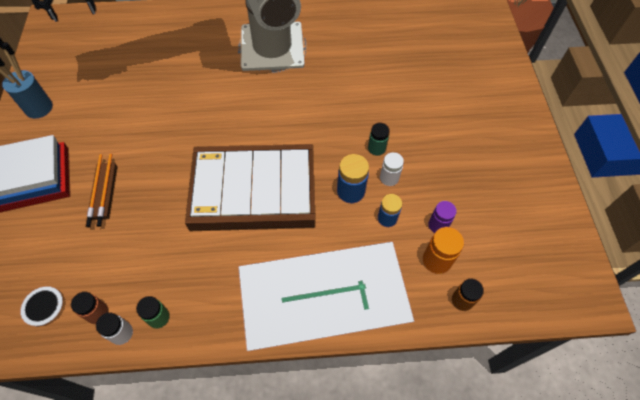

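The top view shows the braced slat as the rightmost one, with brass plates at about (427,188) and (427,252). The small blue jar's lid is at (240,179), the white jar at (231,229) and the green one at (243,270). A larger blue look-alike stands at (275,213).

Run:
```python
from h import *
def blobs(name,zs):
    c=dict(np.load(f'pics/{name}.npz')); h=cv2.cvtColor(c['image'],cv2.COLOR_RGB2HSV)
    m=cv2.inRange(h,(21,90,110),(35,255,255)); n,l,s,ce=cv2.connectedComponentsWithStats(m)
    for i in range(1,n):
        if s[i,4]>60:
            print(name,s[i],ce[i].round(1),[ray(c,*ce[i],z).round(1)[:2] for z in zs])
    return c
c=blobs('top1',(51,85)); s=blobs('scene1',(51,85))
print('corners frame',[ray(c,u,v,48).round(0)[:2] for u,v in((319,173),(446,175),(446,265),(318,265))])
print('slat',[ray(c,u,v,50).round(0)[:2] for u,v in((413,181),(441,181),(442,259),(413,258))])
for n,p in dict(white=(231,229),green=(242,270),big=(275,213),purple=(187,168)).items(): print(n,ray(c,*p,85).round(0)[:2])
for n,p in dict(white=(392,160),green=(379,131),big=(353,168)).items(): print(n,ray(s,*p,85).round(0)[:2], ray(s,*p,130).round(0)[:2])
print('bigtop',ray(c,275,213,130))
```

```text
top1 [229 168  21  20 321] [239.  177.7] [array([630. , 284.2]), array([624.8, 276.7])]
top1 [416 184  22   8 145] [426.9 187.4] [array([ 594.3, -174.5]), array([ 590.5, -164.3])]
top1 [258 197  31  31 739] [273.3 212.1] [array([543.6, 201.8]), array([541.7, 197.5])]
top1 [  0 203   9  12  74] [  3.6 207.7] [array([571.2, 853.3]), array([568.3, 823.9])]
top1 [416 248  23   8 158] [427.  251.5] [array([ 438.7, -167. ]), array([ 440.9, -157.1])]
scene1 [205 154  16   5  64] [211.6 155.9] [array([ 440.7, -162.3]), array([ 464.2, -155.1])]
scene1 [341 155  22  12 119] [350.7 160.2] [array([478.9, 197.1]), array([501.1, 192.5])]
scene1 [343 161  24  18 293] [355.8 170. ] [array([509.5, 206.9]), array([530.8, 202. ])]
scene1 [383 194  18  18 246] [391.7 203. ] [array([611.2, 284.7]), array([629.2, 277.2])]
scene1 [194 206  23   6  95] [206.  208.9] [array([ 596. , -170.4]), array([ 614.4, -163. ])]
corners frame [array([637.,  88.]), array([ 624., -224.]), array([ 405., -212.]), array([413.,  97.])]
slat [array([ 611., -141.]), array([ 609., -210.]), array([ 420., -203.]), array([ 424., -133.])]
white [505. 296.]
green [410. 272.]
big [539. 194.]
purple [651. 399.]
white [508. 296.] [537. 285.]
green [416. 276.] [449. 266.]
big [525. 196.] [553. 190.]
bigtop [537.12728743 188.12805226 130.        ]
```

Call:
{"op": "jog_arm", "data": {"commands": [[0, 0, 0, 0, 0, 6.73, 0], [0, 0, 0, 0, 0, 6.73, 0], [2.8, -2.2, 0, 0, 0, 0, 0], [2.8, -2.2, 0, 0, 0, 0, 0], [2.8, -2.2, 0, 0, 0, 0, 0], [2.8, -2.2, 0, 0, 0, 0, 0], [2.8, -2.2, 0, 0, 0, 0, 0], [2.8, -2.2, 0, 0, 0, 0, 0]]}}

```text
t: 0.77
eef_pos: [285.1, -352.8, 195.7]
tool_rot: [-3.141, 0.001, 0.001]
force: [0.6, -0.3, -0.2]
opening: -0.0
grasp_force: 0.0
```

Call:
{"op": "jog_arm", "data": {"commands": [[2.8, -2.2, 0, 0, 0, 0, 0], [2.8, -2.2, 0, 0, 0, 0, 0], [2.8, -2.2, 0, 0, 0, 0, 0], [2.8, -2.2, 0, 0, 0, 0, 0], [2.8, -2.2, 0, 0, 0, 0, 0], [2.8, -2.2, 0, 0, 0, 0, 0], [0, 0, 0, 0, 0, 0, 0], [0, 0, 0, 0, 0, 0, 0]]}}

```text
t: 1.43
eef_pos: [453.1, -220.8, 195.2]
tool_rot: [-3.141, -0.006, 0.002]
force: [-0.2, -0.4, -0.1]
opening: 0.1
grasp_force: 0.0
```

Call:
{"op": "jog_arm", "data": {"commands": [[3.2, -2.5, 0, 0, 0, 0, 0], [3.2, -2.5, 0, 0, 0, 0, 0], [0, 0, 3, 0, 0, 0, 0], [0, 0, 3, 0, 0, 0, 0], [0, 0, 3, 0, 0, 0, 0], [0, 0, 2.5, 0, 0, 0, 0], [0, 0, 1.2, 0, 0, 0, 0], [0, 0, 0, 0, 0, 0, 0]]}}

```text
t: 2.1
eef_pos: [512.1, -172.4, 65.2]
tool_rot: [-3.139, 0.003, 0.013]
force: [-0.7, -0.4, -0.3]
opening: -0.1
grasp_force: 0.0
```

Call:
{"op": "jog_arm", "data": {"commands": [[0, 0, 0.3, 0, 0, 0, 0], [0, 0, 0.2, 0, 0, 0, 0], [0, 0, 0.1, 0, 0, 0, 0], [0, 0, 0, 0, 0, 0, 0]]}}

```text
t: 2.43
eef_pos: [517.0, -172.9, 64.1]
tool_rot: [3.141, -0.001, 0.003]
force: [0.9, -0.5, 0.7]
opening: 0.2
grasp_force: 0.0
```

Run:
```python
from h import *
c=snap('scene','s2'); c=snap('top','t2')
a=cv2.imread('pics/s2.png')[100:260,150:350]; b=cv2.imread('pics/t2.png')[140:300,300:500]
cv2.imwrite('pics/c2.png',cv2.resize(np.hstack([a,b]),None,fx=2,fy=2))
print(ctrl.get_obs()['eef_pos'],ctrl.get_obs()['force'])
```

```text
[ 516.9973159  -172.6323457    63.97757747] [ 0.69748141 -0.52075747  0.93528209]
```

View pics/c2.png

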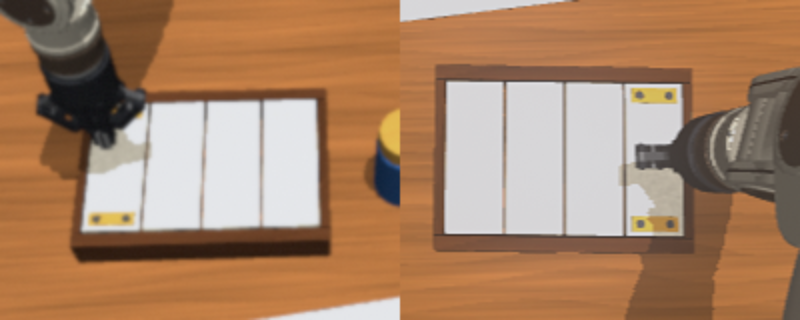

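The crops show the shut fingertips just above the middle of the plated slat, clear of its neighbours.

Call:
{"op": "jog_arm", "data": {"commands": [[0, 0, 0.3, 0, 0, 0, 0], [0, 0, 0.3, 0, 0, 0, 0], [0, 0, 0.2, 0, 0, 0, 0], [0, 0, 0.1, 0, 0, 0, 0], [0, 0, 0.1, 0, 0, 0, 0], [0, 0, 0.1, 0, 0, 0, 0], [0, 0, 0, 0, 0, 0, 0], [0, 0, 0, 0, 0, 0, 0]]}}

```text
t: 3.2
eef_pos: [516.3, -172.3, 51.9]
tool_rot: [-3.142, 0.0, 0.0]
force: [-0.3, 0.1, 1.1]
opening: -0.2
grasp_force: 0.0
```

Call:
{"op": "jog_arm", "data": {"commands": [[0, 0, 0.1, 0, 0, 0, 0], [0, 0, 0.1, 0, 0, 0, 0], [0, 0, 0, 0, 0, 0, 0], [0, 0, 0, 0, 0, 0, 0]]}}

```text
t: 3.53
eef_pos: [516.3, -172.3, 49.9]
tool_rot: [-3.142, 0.0, 0.0]
force: [-0.4, 0.1, 0.5]
opening: -0.0
grasp_force: 0.0
```

Call:
{"op": "jog_arm", "data": {"commands": [[0, 0, 0.1, 0, 0, 0, 0], [0, 0, 0, 0, 0, 0, 0], [0, 0, 0, 0, 0, 0, 0]]}}

```text
t: 3.78
eef_pos: [516.3, -172.3, 48.9]
tool_rot: [-3.142, 0.0, 0.0]
force: [0.8, -0.5, -0.2]
opening: 0.1
grasp_force: 0.0
```

Call:
{"op": "jog_arm", "data": {"commands": [[0, 0, 0.08, 0, 0, 0, 0], [0, 0, 0, 0, 0, 0, 0], [0, 0, 0, 0, 0, 0, 0]]}}

```text
t: 4.03
eef_pos: [516.3, -172.3, 48.1]
tool_rot: [-3.142, 0.0, 0.0]
force: [0.5, -0.4, 0.5]
opening: 0.1
grasp_force: 0.0
```

Call:
{"op": "jog_arm", "data": {"commands": [[0, 0, 0.1, 0, 0, 0, 0], [0, 0, 0, 0, 0, 0, 0], [0, 0, 0, 0, 0, 0, 0]]}}

```text
t: 4.28
eef_pos: [516.3, -172.3, 47.1]
tool_rot: [-3.142, 0.0, 0.0]
force: [0.2, 0.0, -0.1]
opening: 0.2
grasp_force: 0.0
```

Call:
{"op": "jog_arm", "data": {"commands": [[0, 0, 0.08, 0, 0, 0, 0], [0, 0, 0, 0, 0, 0, 0], [0, 0, 0, 0, 0, 0, 0]]}}

```text
t: 4.53
eef_pos: [516.3, -172.3, 46.3]
tool_rot: [-3.142, 0.0, 0.0]
force: [0.4, -1.0, -0.4]
opening: 0.2
grasp_force: 0.0
```

Run:
```python
from h import *
c=snap('scene','s3'); d=snap('top','t3')
a=cv2.imread('pics/s3.png')[130:220,180:260]; b=cv2.imread('pics/t3.png')[175:265,400:480]
cv2.imwrite('pics/c3.png',cv2.resize(np.hstack([a,b]),None,fx=5,fy=5))
P=ctrl.get_obs()['eef_pos']
for k in(c,d):
    p=np.array(k['intrinsics'])@(np.array(k['R'])@P+k['t']); print(p[:2]/p[2])
```

```text
[206.86987708 181.9874874 ]
[427.01523834 219.32536637]
```

View pics/c3.png

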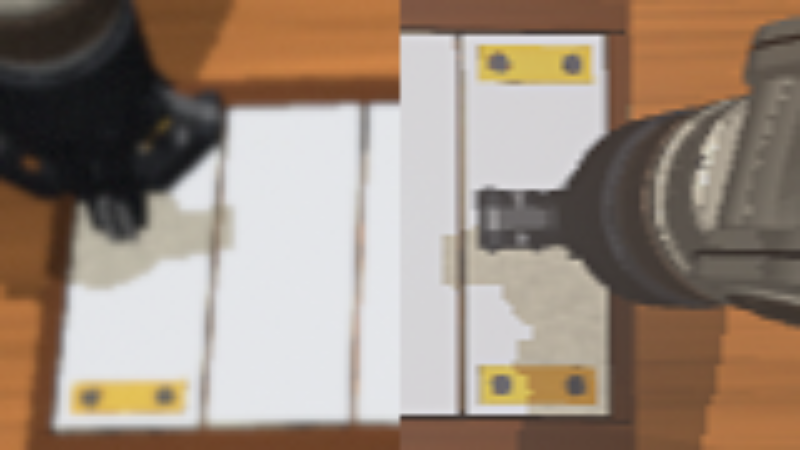

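The fingertip ends near scene pixel (205,178), about 4 px above where a tip at z = 46 should appear, and the force still reads zero. I'll compare finger edges with the earlier picture, before the last descent.

Run:
```python
from h import *
ims=[cv2.imread(f'pics/{n}.png') for n in('s2','s3')]
cv2.imwrite('pics/c4.png',np.hstack([cv2.resize(i[150:200,185:235],None,fx=8,fy=8,interpolation=0) for i in ims]))
s=dict(np.load('pics/s3.npz'));K,R,t=[s[k] for k in('intrinsics','R','t')]
for z in(46,56,66):
  for x in(505,516,527):
    p=K@(R@[x,-172,z]+t);print(z,x,(p[:2]/p[2]).round(1))
o=ctrl.get_obs();print(o['effort'],o['force'],o['ft_torque'],o['eef_pos'],o['q'])
```

```text
46 505 [207.2 178.2]
46 516 [207.  181.9]
46 527 [206.9 185.7]
56 505 [206.4 176.2]
56 516 [206.3 179.9]
56 527 [206.1 183.7]
66 505 [205.6 174.1]
66 516 [205.5 177.8]
66 527 [205.3 181.6]
[ 1.82787808e-04 -4.33631229e+01  2.21712059e+01  2.61301881e-03
  1.94300674e-04  1.51583799e-05] [ 0.39885228 -0.20024847  0.29211202] [-0.01893097  0.02838503 -0.01621366] [ 516.33355526 -172.31903979   46.39025008] [-3.22115945e-01  4.36422047e-01 -1.23710261e-01  1.01072559e+00
  5.03113563e-06  2.81959984e+00]
```

View pics/c4.png

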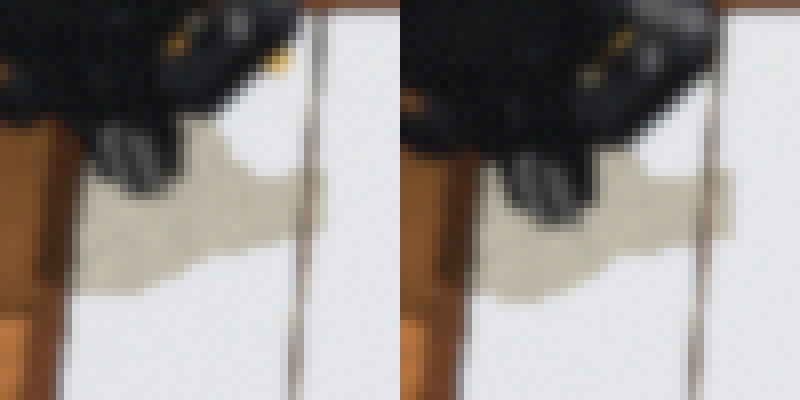

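Fingertip bottom is at (204.5,178.5); it moved 4 px over the 18 mm descent, so it's still above the slat and I can keep descending under force control.

Call:
{"op": "jog_arm", "data": {"commands": [[0, 0, 0.1, 0, 0, 0, 0], [0, 0, 0.1, 0, 0, 0, 0], [0, 0, 0, 0, 0, 0, 0]]}}

```text
t: 4.88
eef_pos: [516.2, -172.3, 44.2]
tool_rot: [-3.141, 0.0, 0.001]
force: [0.2, 0.1, -0.3]
opening: -0.1
grasp_force: 0.0
```

Call:
{"op": "jog_arm", "data": {"commands": [[0, 0, 0.1, 0, 0, 0, 0], [0, 0, 0.1, 0, 0, 0, 0], [0, 0, 0, 0, 0, 0, 0]]}}

```text
t: 5.13
eef_pos: [516.2, -172.3, 42.1]
tool_rot: [-3.141, 0.0, 0.001]
force: [0.5, 1.1, 0.8]
opening: -0.1
grasp_force: 0.0
```

Call:
{"op": "jog_arm", "data": {"commands": [[0, 0, 0.1, 0, 0, 0, 0], [0, 0, 0.1, 0, 0, 0, 0], [0, 0, 0, 0, 0, 0, 0]]}}

```text
t: 5.38
eef_pos: [516.2, -172.3, 40.1]
tool_rot: [-3.141, 0.0, 0.001]
force: [-0.1, -0.1, -0.9]
opening: -0.0
grasp_force: 0.0
```

Call:
{"op": "jog_arm", "data": {"commands": [[0, 0, 0.1, 0, 0, 0, 0], [0, 0, 0.1, 0, 0, 0, 0], [0, 0, 0, 0, 0, 0, 0]]}}

```text
t: 5.63
eef_pos: [516.2, -172.3, 38.2]
tool_rot: [-3.142, 0.0, 0.0]
force: [-0.2, -0.4, -0.3]
opening: 0.1
grasp_force: 0.0
```

Run:
```python
from h import *
c=snap('scene','s5'); d=snap('top','t5')
def tip(n):
    g=cv2.imread(f'pics/{n}.png').max(2)[160:200,200:210]; r=(g<130)
    return [int(np.flatnonzero(r[:,k]).max()+160) for k in range(10)]
for n in('s2','s3','s5'): print(n,tip(n))
cv2.imwrite('pics/c5.png',np.hstack([cv2.resize(cv2.imread('pics/s5.png')[140:220,175:255],None,fx=5,fy=5,interpolation=0),cv2.resize(cv2.imread('pics/t5.png')[170:270,380:480],None,fx=4,fy=4,interpolation=0)]))
```

```text
s2 [173, 174, 174, 174, 174, 173, 172, 171, 164, 164]
s3 [176, 176, 177, 177, 177, 177, 177, 176, 175, 174]
s5 [177, 178, 178, 179, 179, 179, 179, 179, 178, 177]
```

View pics/c5.png

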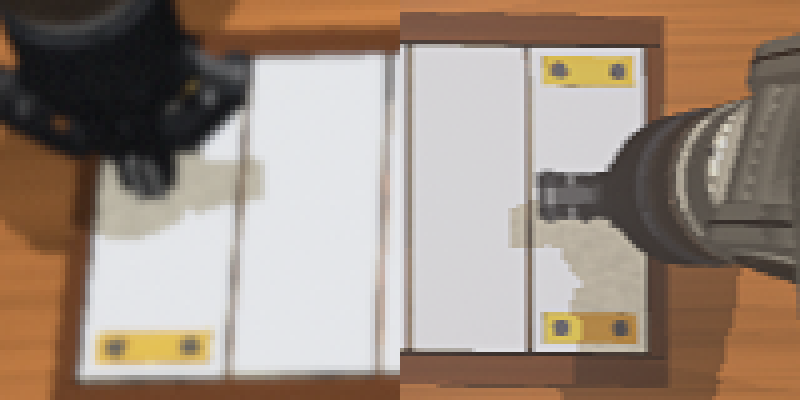

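Tip bottom is now at about (204,180), still short of the slat surface (181–185). The TCP reading evidently lies below the real tips; I'll go on by touch.

Call:
{"op": "jog_arm", "data": {"commands": [[0, 0, 0.1, 0, 0, 0, 0], [0, 0, 0.1, 0, 0, 0, 0], [0, 0, 0, 0, 0, 0, 0]]}}

```text
t: 5.98
eef_pos: [516.2, -172.2, 36.2]
tool_rot: [-3.141, 0.0, 0.001]
force: [1.2, -0.8, -0.0]
opening: -0.2
grasp_force: 0.0
```

Call:
{"op": "jog_arm", "data": {"commands": [[0, 0, 0.1, 0, 0, 0, 0], [0, 0, 0.1, 0, 0, 0, 0], [0, 0, 0, 0, 0, 0, 0]]}}

```text
t: 6.23
eef_pos: [516.2, -172.3, 34.2]
tool_rot: [-3.141, 0.0, 0.001]
force: [-0.1, -0.4, 0.2]
opening: -0.2
grasp_force: 0.0
```

Call:
{"op": "jog_arm", "data": {"commands": [[0, 0, 0.1, 0, 0, 0, 0], [0, 0, 0.1, 0, 0, 0, 0], [0, 0, 0, 0, 0, 0, 0]]}}

```text
t: 6.48
eef_pos: [516.2, -172.3, 32.1]
tool_rot: [-3.141, 0.0, 0.001]
force: [-0.1, -0.4, -0.2]
opening: 0.0
grasp_force: 0.0
```

Call:
{"op": "jog_arm", "data": {"commands": [[0, 0, 0.1, 0, 0, 0, 0], [0, 0, 0.1, 0, 0, 0, 0], [0, 0, 0, 0, 0, 0, 0]]}}

```text
t: 6.73
eef_pos: [516.2, -172.2, 30.2]
tool_rot: [-3.141, 0.0, 0.001]
force: [0.6, -0.8, 0.2]
opening: -0.1
grasp_force: 0.0
```

Run:
```python
from h import *
snap('scene','s6'); snap('top','t6')
def tip(n):
    g=cv2.imread(f'pics/{n}.png').max(2)[160:200,200:210]; r=(g<130)
    return [int(np.flatnonzero(r[:,k]).max()+160) for k in range(10)]
for n in('s2','s3','s5','s6'): print(n,tip(n))
for n in('t1','s1'):pass
for n in('top1','t3','t5','t6','scene1','s3','s5','s6'):
    i=cv2.imread(f'pics/{n}.png');m=cv2.inRange(cv2.cvtColor(i,cv2.COLOR_BGR2HSV),(21,90,110),(35,255,255))
    k,l,s,ce=cv2.connectedComponentsWithStats(m);print(n,[(ce[j].round(2),s[j,4]) for j in range(1,k) if 50<s[j,4]<170 and (ce[j][0]>400 or ce[j][0]<230) and ce[j][0]>50])
```

```text
s2 [173, 174, 174, 174, 174, 173, 172, 171, 164, 164]
s3 [176, 176, 177, 177, 177, 177, 177, 176, 175, 174]
s5 [177, 178, 178, 179, 179, 179, 179, 179, 178, 177]
s6 [179, 179, 179, 180, 181, 181, 181, 181, 180, 179]
top1 [(array([426.9 , 187.37]), np.int32(145)), (array([426.96, 251.49]), np.int32(158))]
t3 [(array([426.9 , 187.37]), np.int32(145)), (array([420.43, 251.78]), np.int32(63))]
t5 [(array([426.9 , 187.37]), np.int32(145)), (array([420.26, 251.61]), np.int32(61))]
t6 [(array([426.9 , 187.37]), np.int32(145)), (array([420.22, 251.68]), np.int32(60))]
scene1 [(array([211.56, 155.92]), np.int32(64)), (array([205.99, 208.92]), np.int32(95))]
s3 [(array([205.74, 208.83]), np.int32(103))]
s5 [(array([205.89, 208.79]), np.int32(101))]
s6 [(array([205.84, 208.84]), np.int32(104))]
```

Call:
{"op": "jog_arm", "data": {"commands": [[0, 0, 0.1, 0, 0, 0, 0], [0, 0, 0.1, 0, 0, 0, 0], [0, 0, 0.1, 0, 0, 0, 0], [0, 0, 0, 0, 0, 0, 0]]}}

```text
t: 7.17
eef_pos: [516.2, -172.2, 27.1]
tool_rot: [-3.141, 0.0, 0.001]
force: [0.1, -0.4, -0.4]
opening: -0.2
grasp_force: 0.0
```

Call:
{"op": "jog_arm", "data": {"commands": [[0, 0, 0.1, 0, 0, 0, 0], [0, 0, 0.1, 0, 0, 0, 0], [0, 0, 0.1, 0, 0, 0, 0], [0, 0, 0, 0, 0, 0, 0]]}}

```text
t: 7.5
eef_pos: [516.2, -172.2, 24.1]
tool_rot: [-3.141, 0.0, 0.001]
force: [0.7, 0.2, 0.2]
opening: -0.0
grasp_force: 0.0
```

Call:
{"op": "jog_arm", "data": {"commands": [[0, 0, 0.1, 0, 0, 0, 0], [0, 0, 0.1, 0, 0, 0, 0], [0, 0, 0, 0, 0, 0, 0]]}}

```text
t: 7.75
eef_pos: [516.2, -172.3, 22.2]
tool_rot: [-3.142, 0.0, 0.001]
force: [-0.7, -0.3, -0.4]
opening: -0.1
grasp_force: 0.0
```

Run:
```python
from h import *
snap('scene','s7')
def tip(n):
    g=cv2.imread(f'pics/{n}.png').max(2)[160:200,200:212]; r=(g<130)
    return [int(np.flatnonzero(r[:,k]).max()+160) for k in range(12)]
for n in('s5','s6','s7'): print(n,tip(n))
i=[cv2.resize(cv2.imread(f'pics/{n}.png')[150:210,185:235],None,fx=8,fy=8,interpolation=2) for n in ('s6','s7')]
cv2.imwrite('pics/c7.png',np.hstack(i)); print(ctrl.get_obs()['force'],ctrl.get_obs()['effort'])
```

```text
s5 [177, 178, 178, 179, 179, 179, 179, 179, 178, 177, 175, 170]
s6 [179, 179, 179, 180, 181, 181, 181, 181, 180, 179, 178, 172]
s7 [180, 180, 181, 181, 182, 182, 182, 182, 182, 181, 180, 179]
[0.38227307 0.41765429 0.11750927] [-1.17002045e-06 -4.37681866e+01  2.14010346e+01 -1.71268790e-02
  1.96865203e-04 -1.31134902e-05]
```

View pics/c7.png

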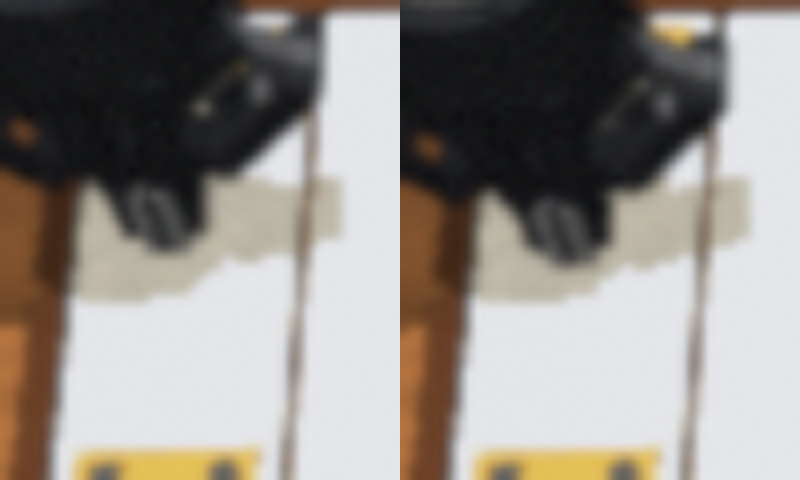

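Fingertip bottom is at (205,183) and still above its own shadow, whose lower edge is at row 187, so there is no contact yet. I'll continue.

Call:
{"op": "jog_arm", "data": {"commands": [[0, 0, 0.1, 0, 0, 0, 0], [0, 0, 0.1, 0, 0, 0, 0], [0, 0, 0.1, 0, 0, 0, 0], [0, 0, 0, 0, 0, 0, 0]]}}

```text
t: 8.13
eef_pos: [516.2, -172.3, 19.2]
tool_rot: [-3.141, 0.0, 0.001]
force: [-0.2, 0.3, 0.1]
opening: 0.2
grasp_force: 0.0
```

Call:
{"op": "jog_arm", "data": {"commands": [[0, 0, 0.1, 0, 0, 0, 0], [0, 0, 0.1, 0, 0, 0, 0], [0, 0, 0.1, 0, 0, 0, 0], [0, 0, 0, 0, 0, 0, 0]]}}

```text
t: 8.47
eef_pos: [516.2, -172.3, 16.1]
tool_rot: [-3.141, 0.0, 0.001]
force: [0.4, -0.1, -0.6]
opening: -0.3
grasp_force: 0.0
```

Call:
{"op": "jog_arm", "data": {"commands": [[0, 0, 0.1, 0, 0, 0, 0], [0, 0, 0.1, 0, 0, 0, 0], [0, 0, 0.1, 0, 0, 0, 0], [0, 0, 0, 0, 0, 0, 0]]}}

```text
t: 8.8
eef_pos: [516.5, -172.4, 14.0]
tool_rot: [3.141, -0.0, 0.001]
force: [-1.6, 0.4, 7.3]
opening: 0.3
grasp_force: 2.9
```

Contact: 7.3 N at a reading of z = 14, so the real tips sit about 35 mm above the reading. I'll hold the press.

Call:
{"op": "jog_arm", "data": {"commands": [[0, 0, 0, 0, 0, 0, 0], [0, 0, 0, 0, 0, 0, 0], [0, 0, 0, 0, 0, 0, 0], [0, 0, 0, 0, 0, 0, 0], [0, 0, 0, 0, 0, 0, 0], [0, 0, 0, 0, 0, 0, 0]]}}

```text
t: 9.3
eef_pos: [516.5, -172.4, 14.1]
tool_rot: [3.141, -0.0, 0.001]
force: [-1.5, 0.5, 4.4]
opening: -0.3
grasp_force: 2.5
```

Call:
{"op": "jog_arm", "data": {"commands": [[0, 0, 0.05, 0, 0, 0, 0], [0, 0, 0, 0, 0, 0, 0], [0, 0, 0, 0, 0, 0, 0], [0, 0, 0, 0, 0, 0, 0], [0, 0, 0, 0, 0, 0, 0], [0, 0, 0, 0, 0, 0, 0]]}}

```text
t: 9.8
eef_pos: [516.5, -172.4, 13.9]
tool_rot: [3.141, -0.0, 0.001]
force: [-3.3, 0.9, 6.7]
opening: 0.2
grasp_force: 3.3
```

Call:
{"op": "jog_arm", "data": {"commands": [[0, 0, -0.5, 0, 0, 0, 0], [0, 0, -2, 0, 0, 0, 0], [0, 0, -3, 0, 0, 0, 0], [0, 0, -3, 0, 0, 0, 0], [0, 0, -3, 0, 0, 0, 0], [0, 0, -2.5, 0, 0, 0, 0], [0, 0, -1, 0, 0, -7, 1], [0, 0, 0, 0, 0, -7, 1]]}}

```text
t: 10.47
eef_pos: [518.6, -173.0, 166.9]
tool_rot: [3.114, 0.391, 0.01]
force: [-0.0, -0.3, 0.1]
opening: 23.4
grasp_force: 0.0
```

Call:
{"op": "jog_arm", "data": {"commands": [[0, 0, 0, 0, 0, -7, 1], [0, 0, 0, 0, 0, -7, 1], [0, 0, 0, 0, 0, -7, 1], [0, 0, 0, 0, 0, -7, 1], [0, 0, 0, 0, 0, -7, 1], [0, 0, 0, 0, 0, -7, 1], [0, 0, 0, 0, 0, -7, 1], [0, 0, 0, 0, 0, -7, 1]]}}

```text
t: 11.13
eef_pos: [516.2, -172.3, 162.8]
tool_rot: [-2.568, -1.809, 0.0]
force: [0.5, 0.4, -0.7]
opening: 85.3
grasp_force: 0.0
```

Call:
{"op": "jog_arm", "data": {"commands": [[0, 0, 0, 0, 0, -7, 1], [0, 0, 0, 0, 0, -7, 1], [0, 0, 0, 0, 0, -7, 1], [0, 0, 0, 0, 0, -7, 1], [0, 0, 0, 0, 0, -7, 1], [0, 0, 0, 0, 0, -7, 1], [0, 0, 0, 0, 0, -7, 1], [0, 0, 0, 0, 0, -7, 1]]}}

```text
t: 11.8
eef_pos: [516.2, -172.3, 162.8]
tool_rot: [-1.418, -2.803, 0.0]
force: [-0.6, -0.5, 0.0]
opening: 85.2
grasp_force: 0.0
```

Call:
{"op": "jog_arm", "data": {"commands": [[0, 0, 0, 0, 0, -7, 1], [0, 0, 0, 0, 0, -7, 1], [0, 0, 0, 0, 0, -7, 1], [0, 0, 0, 0, 0, -7, 1], [0, 0, 0, 0, 0, -7, 1], [0, 0, 0, 0, 0, -7, 1], [0, 0, 0, 0, 0, -7, 1], [0, 0, 0, 0, 0, 0, 1]]}}

```text
t: 12.47
eef_pos: [516.2, -172.3, 162.8]
tool_rot: [-0.134, -3.138, -0.0]
force: [0.6, 0.0, -0.0]
opening: 85.6
grasp_force: 0.0
```

Call:
{"op": "jog_arm", "data": {"commands": [[0, 0, 0, 0, 0, -4.9, 1], [-0.8, 3.2, 0, 0, 0, 0, 1], [-0.8, 3.2, 0, 0, 0, 0, 1], [-0.8, 3.2, 0, 0, 0, 0, 1], [-0.8, 3.2, 0, 0, 0, 0, 1], [-0.8, 3.2, 0, 0, 0, 0, 1], [-0.8, 3.2, 0, 0, 0, 0, 1], [-0.8, 3.2, 0, 0, 0, 0, 1]]}}

```text
t: 13.13
eef_pos: [572.9, 53.1, 162.9]
tool_rot: [-0.009, -3.142, 0.0]
force: [0.3, 0.1, -0.1]
opening: 85.6
grasp_force: 0.0
```

Call:
{"op": "jog_arm", "data": {"commands": [[-0.8, 3.2, 0, 0, 0, 0, 1], [-0.8, 3.2, 0, 0, 0, 0, 1], [-0.8, 3.2, 0, 0, 0, 0, 1], [-0.8, 3.2, 0, 0, 0, 0, 1], [-0.8, 3.2, 0, 0, 0, 0, 1], [-0.8, 3.2, 0, 0, 0, 0, 1], [-0.5, 3.2, 0, 0, 0, 0, 1], [0, 0, 0, 0, 0, 0, 1]]}}

```text
t: 13.8
eef_pos: [625.9, 281.9, 161.4]
tool_rot: [0.002, -3.141, -0.004]
force: [-0.7, -0.8, 0.4]
opening: 85.2
grasp_force: 0.0
```

Call:
{"op": "jog_arm", "data": {"commands": [[0, 0, 0, 0, 0, 0, 1], [0, 0, 0, 0, 0, 0, 1]]}}

```text
t: 13.97
eef_pos: [625.8, 275.2, 162.3]
tool_rot: [-0.005, -3.141, 0.001]
force: [0.4, -0.1, -0.6]
opening: 85.1
grasp_force: 0.0
```

Call:
{"op": "jog_arm", "data": {"commands": [[0, 0.15, 2.5, 0, 0, 0, 1], [0, 0, 2.5, 0, 0, 0, 1], [0, 0, 2.5, 0, 0, 0, 1], [0, 0, 2, 0, 0, 0, 1], [0, 0, 0.5, 0, 0, 0, 1], [0, 0, 0, 0, 0, 0, 1], [0, 0, 0, 0, 0, 0, 1]]}}

```text
t: 14.55
eef_pos: [626.8, 276.0, 64.1]
tool_rot: [0.006, 3.141, 0.001]
force: [0.1, -0.8, 1.1]
opening: 85.4
grasp_force: 0.0
```

Run:
```python
from h import *
c=snap('scene','s8'); d=snap('top','t8')
a=cv2.imread('pics/s8.png')[110:260,320:480]; b=cv2.imread('pics/t8.png')[110:260,170:330]
cv2.imwrite('pics/c8.png',cv2.resize(np.hstack([a,b]),None,fx=2.5,fy=2.5,interpolation=2))
print(ctrl.get_obs()['eef_pos'])
```

```text
[627.748885   276.96476725  65.38019055]
```

View pics/c8.png

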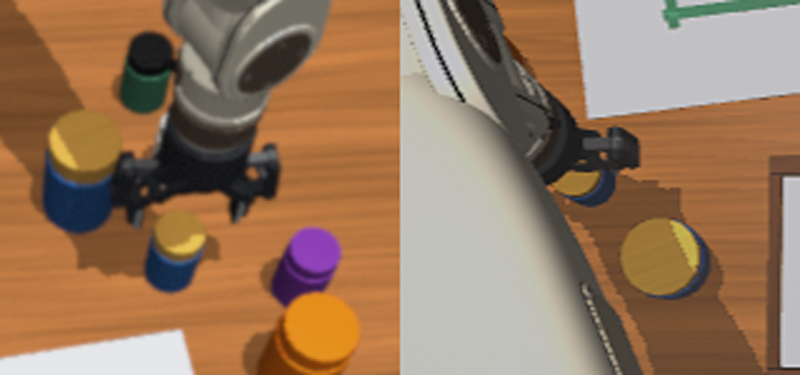

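The scene view shows the open fingers straddling the small blue jar: tips at crop (135,222) and (237,218), lid centre at (180,232), with the large blue jar clear to the left. I'll descend.

Call:
{"op": "jog_arm", "data": {"commands": [[0, 0, 1.2, 0, 0, 0, 1], [0, 0, 1.2, 0, 0, 0, 1], [0, 0, 1, 0, 0, 0, 1], [0, 0, 0.6, 0, 0, 0, 1], [0, 0, 0, 0, 0, 0, 1], [0, 0, 0, 0, 0, 0, 1]]}}

```text
t: 15.15
eef_pos: [626.3, 277.0, 23.1]
tool_rot: [0.003, 3.142, -0.0]
force: [-0.2, -0.3, 0.8]
opening: 84.9
grasp_force: 0.0
```

Call:
{"op": "jog_arm", "data": {"commands": [[0, 0, 0.6, 0, 0, 0, 1], [0, 0, 0.6, 0, 0, 0, 1], [0, 0, 0.6, 0, 0, 0, 1], [0, 0, 0.4, 0, 0, 0, 1], [0, 0, 0.2, 0, 0, 0, 1], [0, 0, 0, 0, 0, 0, 1], [0, 0, 0, 0, 0, 0, 1]]}}

```text
t: 15.73
eef_pos: [626.1, 276.9, -1.3]
tool_rot: [-0.003, -3.141, 0.0]
force: [-0.1, -0.9, -1.1]
opening: 85.6
grasp_force: 0.0
```

Run:
```python
from h import *
c=snap('scene','s9')
a=cv2.imread('pics/s9.png')[140:240,340:440]
cv2.imwrite('pics/c9.png',cv2.resize(a,None,fx=5,fy=5,interpolation=2))
o=ctrl.get_obs();print(o['eef_pos'],o['force'])
K,R,t=[np.array(c[k]) for k in('intrinsics','R','t')]
for z in(0,20,30,40,50,85):
    p=K@(R@[626,277+42,z]+t); q=K@(R@[626,277-42,z]+t);print(z,p[:2]/p[2],q[:2]/q[2])
```

```text
[626.32854398 277.00259181  -1.01976485] [-0.32850788 -0.63900273 -0.60801817]
0 [403.11471192 216.755934  ] [370.34956448 218.82583467]
20 [404.39614398 213.15969334] [371.158372   215.24923419]
30 [405.0508936  211.32218881] [371.57165934 213.42165016]
40 [405.71527418 209.45765573] [371.99104381 211.56710421]
50 [406.3894998  207.56549331] [372.41666134 209.68499527]
85 [408.83006258 200.71624126] [373.95746779 202.87144693]
```

View pics/c9.png

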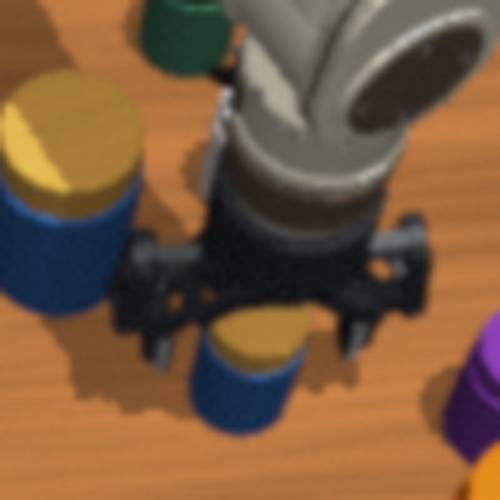

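The tips are at about (371,213) and (410,211), astride the jar and roughly 45 mm above the table. I'll go 11 mm lower, then grip.

Call:
{"op": "jog_arm", "data": {"commands": [[0, 0, 0.4, 0, 0, 0, 1], [0, 0, 0.4, 0, 0, 0, 1], [0, 0, 0.3, 0, 0, 0, 1], [0, 0, 0, 0, 0, 0, 1], [0, 0, 0, 0, 0, 0, 0.8], [0, 0, 0, 0, 0, 0, 0.7], [0, 0, 0, 0, 0, 0, 0.65], [0, 0, 0, 0, 0, 0, 0.6]], "grip_force": 40}}

```text
t: 16.45
eef_pos: [626.5, 276.5, -11.5]
tool_rot: [0.003, 3.141, -0.001]
force: [-0.7, -0.9, 1.1]
opening: 51.8
grasp_force: 13.9
```

Call:
{"op": "jog_arm", "data": {"commands": [[0, 0, 0, 0, 0, 0, 0.5], [0, 0, 0, 0, 0, 0, 0.4], [0, 0, 0, 0, 0, 0, 0.3], [0, 0, 0, 0, 0, 0, 0.3], [0, 0, 0, 0, 0, 0, 0.3], [0, 0, 0, 0, 0, 0, 0.3]], "grip_force": 40}}

```text
t: 16.95
eef_pos: [626.5, 276.6, -11.4]
tool_rot: [0.003, 3.141, -0.001]
force: [-1.1, -2.2, 4.6]
opening: 51.1
grasp_force: 34.7
```

Call:
{"op": "jog_arm", "data": {"commands": [[0, 0, -0.5, 0, 0, 0, 0.3], [0, 0, -1, 0, 0, 0, 0.3], [0, 0, -2, 0, 0, 0, 0.3], [0, 0, -2.5, 0, 0, 0, 0.3], [0, 0, -2.5, 0, 0, 0, 0.3], [0, 0, -2.5, 0, 0, 0, 0.3], [0, 0, -2.5, 0, 0, 0, 0.3], [0, 0, -1.5, 0, 0, 0, 0.3]], "grip_force": 50}}

```text
t: 17.62
eef_pos: [626.8, 278.0, 141.0]
tool_rot: [0.002, 3.139, 0.003]
force: [0.5, 0.4, -2.9]
opening: 51.1
grasp_force: 44.6
```

Call:
{"op": "jog_arm", "data": {"commands": [[0, 0, 0, 0, 0, 0, 0.3], [0, 0, 0, 0, 0, 0, 0.3], [0, 0, 0, 0, 0, 0, 0.3]]}}

```text
t: 17.87
eef_pos: [625.0, 276.8, 135.9]
tool_rot: [-0.002, -3.138, 0.002]
force: [-1.2, 0.1, -3.7]
opening: 51.0
grasp_force: 44.5
```

Run:
```python
from h import *
c=snap('scene','s10')
cv2.imwrite('pics/c10.png',cv2.resize(c['image'][60:260,300:480,::-1],None,fx=3,fy=3,interpolation=2))
o=ctrl.get_obs();print(o['eef_pos'],o['force'],o['grasp_force'],o['opening'],o['ft_torque'])
```

```text
[624.73442534 276.5815841  135.30429287] [ 0.72020188 -0.16000363 -4.26403362] 44.5222254213877 51.00320515990841 [0.01238837 0.01185974 0.00587628]
```

Call:
{"op": "jog_arm", "data": {"commands": [[0.3, -1.2, 0, 0, 0, 0, 0.3], [0.6, -2.4, 0, 0, 0, 0, 0.3], [0.7, -2.8, 0, 0, 0, 0, 0.3], [0.7, -2.8, 0, 0, 0, 0, 0.3], [0.7, -2.8, 0, 0, 0, 0, 0.3], [0.7, -2.8, 0, 0, 0, 0, 0.3], [0.7, -2.8, 0, 0, 0, 0, 0.3], [0.7, -2.8, 0, 0, 0, 0, 0.3]]}}

```text
t: 18.58
eef_pos: [572.9, 71.7, 135.8]
tool_rot: [-0.003, -3.138, 0.001]
force: [-0.4, -0.8, -4.4]
opening: 51.3
grasp_force: 44.8
```

Call:
{"op": "jog_arm", "data": {"commands": [[0.7, -2.8, 0, 0, 0, 0, 0.3], [0.7, -2.8, 0, 0, 0, 0, 0.3], [0.7, -2.8, 0, 0, 0, 0, 0.3], [0.7, -2.8, 0, 0, 0, 0, 0.3], [0.7, -2.8, 0, 0, 0, 0, 0.3], [0.7, -2.8, 0, 0, 0, 0, 0.3], [0.6, -2.8, 0, 0, 0, 0, 0.3], [0.6, -2.4, 0, 0, 0, 0, 0.3]]}}

```text
t: 19.25
eef_pos: [518.5, -148.2, 136.1]
tool_rot: [-0.004, -3.138, -0.001]
force: [0.6, -0.9, -3.8]
opening: 50.9
grasp_force: 44.8
```

Call:
{"op": "jog_arm", "data": {"commands": [[0.2, -1.2, 0, 0, 0, 0, 0.3], [0, 0, 0, 0, 0, 0, 0.3], [0, 0, 0, 0, 0, 0, 0.3], [0, 0, 0, 0, 0, 0, 0.3]]}}

```text
t: 19.58
eef_pos: [518.1, -157.8, 137.1]
tool_rot: [-0.002, -3.14, -0.002]
force: [0.1, -0.3, -3.3]
opening: 51.3
grasp_force: 44.9
```

Call:
{"op": "jog_arm", "data": {"commands": [[0.1, -0.7, 0, 0, 0, 0, 0.3], [0, -0.6, 1, 0, 0, 0, 0.3], [0, 0, 2, 0, 0, 0, 0.3], [0, 0, 2, 0, 0, 0, 0.3], [0, 0, 1.5, 0, 0, 0, 0.3], [0, 0, 0.8, 0, 0, 0, 0.3], [0, 0, 0, 0, 0, 0, 0.3], [0, 0, 0, 0, 0, 0, 0.3]]}}

```text
t: 20.25
eef_pos: [517.2, -171.7, 64.5]
tool_rot: [-0.002, -3.141, -0.0]
force: [-0.3, -0.2, -4.0]
opening: 50.8
grasp_force: 45.0
```

Run:
```python
from h import *
c=snap('scene','s11'); d=snap('top','t11')
a=cv2.imread('pics/s11.png')[110:240,170:300]; b=cv2.imread('pics/t11.png')[150:280,370:500]
cv2.imwrite('pics/c11.png',cv2.resize(np.hstack([a,b]),None,fx=3,fy=3,interpolation=2))
o=ctrl.get_obs();print(o['eef_pos'],o['force'])
h=cv2.cvtColor(c['image'],cv2.COLOR_RGB2HSV);m=cv2.inRange(h,(100,120,30),(125,255,255));m[:,:180]=0;m[:,260:]=0;m[:120]=0;m[240:]=0
ys,xs=np.nonzero(m);print(xs.min(),xs.max(),ys.min(),ys.max(),len(xs))
K,R,t=[np.array(c[k]) for k in('intrinsics','R','t')]
for z in(50,65,116):
  for x in(491,517,543):
    p=K@(R@[x,-171,z]+t);print(z,x,(p[:2]/p[2]).round(1))
```

```text
[ 518.44865166 -172.1026495    65.94479398] [-0.37125643  0.63065779 -3.68780821]
191 214 165 183 258
50 491 [207.5 172.7]
50 517 [207.1 181.4]
50 543 [206.7 190.4]
65 491 [206.3 169.6]
65 517 [205.9 178.3]
65 543 [205.5 187.3]
116 491 [202.2 158.3]
116 517 [201.7 167.3]
116 543 [201.2 176.5]
```

View pics/c11.png

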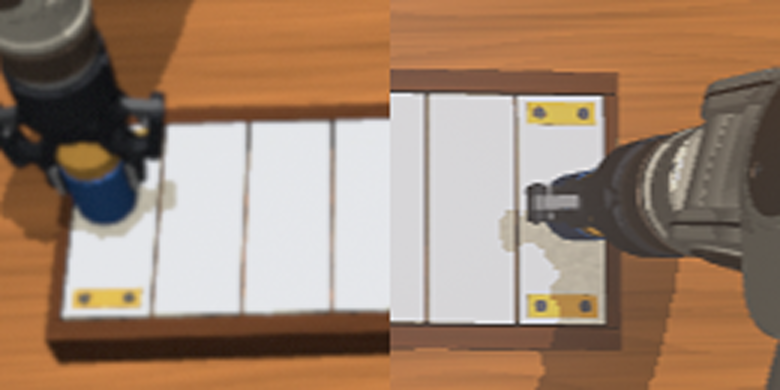

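The blue jar hangs upright over the middle of the plated slat, its lower edge at about scene (203,184) as predicted. I'll lower it the rest of the way gently.

Call:
{"op": "jog_arm", "data": {"commands": [[0, 0.15, 0.5, 0, 0, 0, 0.3], [0, 0, 0.5, 0, 0, 0, 0.3], [0, 0, 0.4, 0, 0, 0, 0.3], [0, 0, 0.3, 0, 0, 0, 0.3], [0, 0, 0.2, 0, 0, 0, 0.3], [0, 0, 0, 0, 0, 0, 0.3], [0, 0, 0, 0, 0, 0, 0.3], [0, 0, 0, 0, 0, 0, 0.3]]}}

```text
t: 21.02
eef_pos: [517.6, -170.4, 46.1]
tool_rot: [0.003, 3.141, -0.0]
force: [-0.1, -1.2, -4.0]
opening: 51.1
grasp_force: 45.0
```

Call:
{"op": "jog_arm", "data": {"commands": [[0, 0, 0.15, 0, 0, 0, 0.3], [0, 0, 0.15, 0, 0, 0, 0.3], [0, 0, 0.1, 0, 0, 0, 0.3], [0, 0, 0.1, 0, 0, 0, 0.3], [0, 0, 0, 0, 0, 0, 0.3], [0, 0, 0, 0, 0, 0, 0.3]]}}

```text
t: 21.52
eef_pos: [517.2, -170.3, 40.8]
tool_rot: [-0.003, -3.141, -0.0]
force: [-0.4, -0.3, -4.4]
opening: 51.2
grasp_force: 45.0
```

Call:
{"op": "jog_arm", "data": {"commands": [[0, 0, 0.1, 0, 0, 0, 0.3], [0, 0, 0.1, 0, 0, 0, 0.3], [0, 0, 0, 0, 0, 0, 0.3], [0, 0, 0, 0, 0, 0, 0.3]]}}

```text
t: 21.85
eef_pos: [517.3, -170.3, 38.8]
tool_rot: [-0.003, -3.141, -0.0]
force: [0.1, -0.1, -4.2]
opening: 51.0
grasp_force: 45.0
```

Call:
{"op": "jog_arm", "data": {"commands": [[0, 0, 0.1, 0, 0, 0, 0.3], [0, 0, 0, 0, 0, 0, 0.3], [0, 0, 0, 0, 0, 0, 0.3]]}}

```text
t: 22.1
eef_pos: [517.4, -170.4, 38.3]
tool_rot: [0.003, 3.141, -0.0]
force: [-1.5, -0.5, -0.6]
opening: 51.2
grasp_force: 45.2
```

Call:
{"op": "jog_arm", "data": {"commands": [[0, 0, 0.02, 0, 0, 0, 0.5], [0, 0, 0, 0, 0, 0, 0.62], [0, 0, 0, 0, 0, 0, 0.66], [0, 0, 0, 0, 0, 0, 0.72], [0, 0, 0, 0, 0, 0, 0.8], [0, 0, 0, 0, 0, 0, 0.9], [0, 0, 0, 0, 0, 0, 1], [0, 0, 0, 0, 0, 0, 1]]}}

```text
t: 22.77
eef_pos: [517.5, -170.4, 37.8]
tool_rot: [0.003, 3.141, -0.0]
force: [0.5, -0.7, 0.4]
opening: 85.2
grasp_force: 0.0
```

Call:
{"op": "jog_arm", "data": {"commands": [[0, 0, 0, 0, 0, 0, 1], [0, 0, 0, 0, 0, 0, 1], [0, 0, 0, 0, 0, 0, 1], [0, 0, 0, 0, 0, 0, 1]]}}

```text
t: 23.1
eef_pos: [517.4, -170.3, 37.7]
tool_rot: [0.003, 3.142, 0.0]
force: [-0.2, -0.0, -0.3]
opening: 85.4
grasp_force: 0.0
```

Released. I'll retreat straight up, then aside for a clear view.

Call:
{"op": "jog_arm", "data": {"commands": [[0, 0, -0.5, 0, 0, 0, 1], [0, 0, -1, 0, 0, 0, 1], [0, 0, -2, 0, 0, 0, 1], [0, 0, -2.5, 0, 0, 0, 1], [0, 0, -2.5, 0, 0, 0, 1], [0, 0, -2.5, 0, 0, 0, 1], [0, 0, -2.5, 0, 0, 0, 1], [0, 0, -1, 0, 0, 0, 1]]}}

```text
t: 23.77
eef_pos: [519.4, -171.0, 187.7]
tool_rot: [0.003, 3.135, -0.004]
force: [0.4, -0.3, 0.9]
opening: 85.4
grasp_force: 0.0
```

Call:
{"op": "jog_arm", "data": {"commands": [[2.5, -2.5, 0, 0, 0, 0, 1], [2.5, -2.5, 0, 0, 0, 0, 1], [2.5, -2.5, 0, 0, 0, 0, 1], [2.5, -2.5, 0, 0, 0, 0, 1], [2.5, -2.5, 0, 0, 0, 0, 1], [2.5, -2.5, 0, 0, 0, 0, 1], [0, 0, 0, 0, 0, 0, 1], [0, 0, 0, 0, 0, 0, 1]]}}

```text
t: 24.43
eef_pos: [365.7, -321.1, 182.8]
tool_rot: [0.01, 3.141, 0.0]
force: [-0.0, 0.2, 0.1]
opening: 85.3
grasp_force: 0.0
```

Run:
```python
from h import *
for n in('scene','top'):
    c=snap(n,n+'12'); h=cv2.cvtColor(c['image'],cv2.COLOR_RGB2HSV)
    k,l,s,ce=cv2.connectedComponentsWithStats(cv2.inRange(h,(21,90,90),(35,255,255)))
    for j in range(1,k):
        if s[j,4]>40: print(n,s[j],ce[j].round(1),ray(c,*ce[j],135).round(1)[:2],ray(c,*ce[j],51).round(1)[:2])
o=ctrl.get_obs();print(o['t'],o['eef_pos'],o['force'])
```

```text
scene [192 154  29  19 304] [203.8 162.2] [ 515.4 -162.4] [ 458.7 -181.6]
scene [341 155  27  24 461] [353.8 166.7] [552.7 191.3] [499.4 203.1]
scene [194 206  23   6  95] [205.7 208.9] [ 641.5 -152.8] [ 595.9 -171.2]
top [416 184  22   8 149] [426.8 187.4] [ 584.8 -148.9] [ 594.2 -174.2]
top [258 197  32  31 737] [273.4 212.1] [538.8 191. ] [543.4 201.7]
top [  0 203   9  12  64] [  3.3 207.9] [563.5 781.2] [570.7 854. ]
top [ 15 203   5  11  54] [ 17.  207.9] [562.7 751.5] [569.8 821.2]
top [ 33 204   6  10  55] [ 35.3 208.4] [560.7 711.6] [567.6 777.1]
top [427 208  21  21 348] [437.4 218.1] [ 516.4 -169. ] [ 518.6 -196.3]
top [416 248  23   8 158] [427.1 251.5] [ 444.1 -142.7] [ 438.7 -167.3]
24.5333 [ 367.24881756 -319.82885672  182.70089605] [-0.40310437  0.49795383  0.23333565]
```

The lid reads (516,-169) at its standing height and the slat's middle is (516.5,-171), so the placing is good.

```bash
python3 -c "
from workcell import ctrl
print(ctrl.finish_job())"
```

```text
the job is handed in; nothing more can be done
None
```

The braced slat was pressed at about 4–7 N for roughly a second and held; the blue jar was then set gently on it, about 2 mm from its middle by the top camera, and released, and the job was handed in (no verdict was returned).

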